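# Lay the tall work lamp down on the transit mat

## Robot

A 6-joint arm with a two-finger parallel gripper is mounted at the origin on the work surface. World frame = base frame: x ahead of the robot, y to its left, z up, the work surface at z = 0. Lengths are in m, angles in rad, forces in N, time in s.
With the tool pointing down it reaches from about 0.325 to 0.775 m from the base axis. Payload 5.5 kg.
Tool frame: the origin (TCP) lies on the centre line of the jaws, within the pads' length; the fingertips stand 25 mm ahead of it and the grasp point (between the pads) lies 6 mm ahead of it; z points along the fingers, y is the line along which they close (so a half turn about z gives the same grasp; the last joint's range is limited). The gripper opens to 85 mm and grips with 20 to 120 N. Pads are 22 mm wide; open, the fingers measure 114 mm over their backs; the gripper's body (76 mm by 85 mm) begins 54 mm behind the grasp point. The pads swing forward as they close: fully open they stand 13 mm farther back than shut.
Start: joints at [1.166, 0.091, 1.231, -0, 1.82, -0.057], TCP at [0.205, 0.564, 0.225] pointing down, gripper open.
Joint ranges: [-2.87, 2.87], [-0.86, 2.18], [0.17, 2.46], [-1.51, 4.65], [0.06, 2.69], [-2.65, 2.65]. Speed limits (rad/s): [2.57, 2.57, 3.01, 3.14, 3.14, 3.14].

## Interface

Orientations are given as a 3x3 rotation matrix whose columns are the frame's x, y, z axes.
In Python, from station import env gives the robot as it stands.
- The arm moves only by the tool step_arm, never from a script. Its argument "commands" is a list of rows, each a list of 2 entries, a list of its own where there are three numbers: the shift along the tool's x, y, z scaled (see below), then the turn about the tool's z scaled (see below). A call has 1 to 20 rows; each row shifts and turns the commanded pose from where the row before left it, along the tool's axes as they then stand; what a row does not reach is not made up. The controller multiplies each number of a shift by 0.025 m and each number of a turn by 0.1 rad. A row lasts 1/10 s, in which the tool goes at most 50 mm and 8.59 degrees, less where a joint would pass 70% of its speed; a pose out of reach is approached as far as the arm can. A call with a number of a shift or a turn outside -1 to 1 is refused whole. A call with a gripper value outside its range is refused whole. "gripper" is the opening, from 0 (shut) to 1 (fully open), set as the call begins (left out, the last holds). The fingers move at their own pace and stop on an object; "squeeze" is the grip in N (left out, the last holds). Time passes only in rows, so rows that do not move let the fingers close. It gives the time, the measured TCP pose, the force, the opening and the grip force at its end, in the units of the state.
- env.state(): the state, without advancing time (a new reading comes with each control period).
- env.read_camera(name): name is "scene" or "top"; returns a dict with "image" (480x640x3 uint8, red, green, blue), "fx", "fy", "cx", "cy" (pixels), "D" ([k1, k2, p1, p2, k3] as OpenCV has them; the pictures are not rectified), "world_to_cam" (4x4, takes a point from world to camera coordinates). Camera axes: x right, y down, z forward; pixel columns grow to the right and rows downward; lengths in m; the calibration is good to about 2 mm. A picture is of the moment at which its call begins. There is no depth.
- env.job_done(): hands the job in; it is judged then, once.
Trained networks look in the newest picture that a camera, given by its name, has taken for a name from the list of things; names that differ only in an ending like _2 or _b are one class to them, and where a whole thing is asked for, a point or a joint stands for the part that bears it (a point fixed in the world has none). Each returns a list of dicts, best first, with "confidence" (0 to 1); they miss things now and then, are a little off and sometimes report something else, mostly with a low value. They report only what shows in the picture. A call takes as long as a camera call. They do not tell look-alikes from the thing itself.
- env.cut_out(label, camera): "region" (480x640 bool, what is visible of it) and "box" ([centre column, centre row, width, height] in pixels, round what is visible of it).
The state is a dict: "clock": time; "joint_positions": joint angles; "qvel": joint speeds; "tau": joint torques, N m; "tool_pos": TCP position; "ee_rot": TCP orientation; "contact_force": force on the tool from outside, world axes, zero at the start; "moment": the same for the moment, N m; "grip_width": finger opening in m; "grip_force": force on a finger pad.
Only numpy, scipy, OpenCV 4.12 (cv2) and the standard library are available. Lean on these libraries where they do the work, as an engineer would, in place of code of your own. Each camera call takes 0.05 s, during which the arm holds its last target. There are 200 camera calls.

## Task

Packing up the garage table: tip the tall red work lamp over its foot, against the two yellow stops, so that it ends lying flat along the black rubber mat with its white lens up and its foot still at the stops. Do not pinch, lift or carry it: guide its handle bar with open fingertips all the way down, so that it lands gently and never drops. Leave the other things where they are and finish with the hand clear.

Things in the scene. Friction and masses are not known exactly. Their poses are not given: they have to be found in the camera images.
- lamp: Tall red battery work lamp, 0.3 to 0.65 kg, upright on the mat, foot 1 to 6 mm from the stops. Body 70 (x) by 84 (y) mm, top 130 mm up; centre of mass about 60 mm up, central. Foot plate 70 by 132 by 8 mm: sticks out 24 mm at each side. Origin: centre of its underside; z up the lamp; +x: lens side, ends up; -x: side to the stops, ends on the mat. On top a knob 22 mm wide, 8 high, under a wire handle.
- lamp_bar (a point): Middle of the lamp's straight handle bar, 178 mm above its underside. The steel bar is 10 mm thick and runs along the lamp's y; 64 mm are free between its two uprights, and 43 mm between bar and lamp top (35 mm over the knob).
- lamp_heel (a point): Middle of the foot's lower edge on the stops' side (35 mm along the lamp's -x from its origin): the edge it tips over.
- pad: Fixed black rubber mat, 220 (x) by 170 (y) by 6 (z) mm. Origin: centre of its underside. The lamp is tipped along the mat's -x, which points to the robot's left (world +y) within 0.4 rad; the lamp's yaw is the mat's within 0.03 rad. The lying lamp's handle stands out over bare table past the mat's -x end, bar centre 41 mm above the table.
- stop (a point): Point on the mat's top midway between the lamp-side faces of the two yellow stop blocks, 20 mm along the mat's +x from its origin; same axes. Blocks: 14 by 14 mm, 12 mm above the mat, 59 mm to either side. They catch the ends of the foot plate; the lamp's body passes between them.
- drink_can: Bystander: dark drink can, 53 mm wide, 105 mm tall, near the lamp. Origin: centre of underside.
- coffee_bottle: Bystander: amber coffee bottle with orange cap, 62 mm wide, 150 mm tall, near the lamp. Origin: centre of underside.
- mug: Bystander: blue mug, 80 mm wide, 90 mm tall. Origin: centre of underside.
- sauce_jar: Bystander: glass jar with red lid, 64 mm wide, 80 mm tall. Origin: centre of underside.
- wrench: Bystander: steel wrench lying on the table, 200 mm long along its x.
- screwdriver: Bystander: screwdriver lying on the table, 200 mm long along its x.
There are look-alikes about, which are no part of the job. Leave any blue look-alike of the lamp alone.

How it is judged:
By the outcome, as a careful person would: the job done as asked, in the order asked, and still so for the second after the job is handed in, with the robot touching nothing.
It also fails if it takes over 51 s, if anything falls off the work surface, if the arm or the gripper's body presses on something with over 40 N, if the wrist force passes 120 N, or if a joint passes its speed limit or range.

## Working session

There is one attempt and no reset: what is moved stays moved. The work goes in short steps, Python scripts to look and compute and a tool call to move; the robot and the scene stay as the last step left them, time stands still between calls to the robot, and variables do not carry over. Pictures are saved under pics/ and viewed, at most 10 in all, crops included, and the job is handed in when it is done.

Besides the shell and the picture viewer there is one more tool, called after "Request:" as name(argument=value, ...) on one line, values as JSON. step_arm: Moves the arm, as the interface text tells. Its arguments: {"type":"object","properties":{"commands":{"type":"array","items":{"type":"array"}},"gripper":{"type":"number"},"squeeze":{"type":"number"}},"required":["commands"]}

```bash
mkdir -p pics; ls
python3 - <<'E'
from station import env
import cv2,numpy as np,pickle
d={}
for c in("scene","top"):
    r=env.read_camera(c); cv2.imwrite(f"pics/{c}0.png",r["image"][:,:,::-1])
    print(c,r["fx"],r["fy"],r["cx"],r["cy"],r["D"]); print(np.round(r["world_to_cam"],3).tolist())
    for l in("lamp","lamp_bar","lamp_heel","pad","stop","drink_can","coffee_bottle"):
        try: o=env.cut_out(l,c)
        except Exception as e: print(l,e); continue
        print(l,[(round(x["confidence"],2),np.round(x["box"]).tolist()) for x in o])
        d[c,l]=o
    d[c]=r
pickle.dump(d,open("d.pkl","wb"))
print(env.state())
E
```

```text
pics
scene 617.1518589698967 617.1518589698967 317.69156780058404 232.5026629992709 [-0.03078795  0.          0.          0.          0.        ]
[[-0.605, 0.797, 0.003, 0.335], [0.532, 0.407, -0.743, -0.193], [-0.593, -0.448, -0.669, 2.233], [0.0, 0.0, 0.0, 1.0]]
lamp [(0.98, [378.0, 320.0, 36.0, 78.0]), (0.78, [299.0, 226.0, 41.0, 61.0]), (0.78, [400.0, 253.0, 48.0, 71.0])]
lamp_bar [(0.91, [298.0, 223.0, 42.0, 63.0]), (0.89, [395.0, 252.0, 44.0, 65.0]), (0.86, [378.0, 321.0, 33.0, 74.0])]
lamp_heel [(0.71, [381.0, 319.0, 39.0, 75.0]), (0.7, [298.0, 222.0, 40.0, 63.0]), (0.61, [399.0, 252.0, 46.0, 70.0]), (0.26, [288.0, 197.0, 2.0, 5.0])]
pad [(0.86, [312.0, 256.0, 82.0, 52.0])]
stop [(0.81, [310.0, 255.0, 78.0, 53.0])]
drink_can [(0.68, [275.0, 202.0, 20.0, 33.0])]
coffee_bottle [(0.67, [248.0, 233.0, 17.0, 47.0])]
top 455.6021513637564 455.6021513637564 324.45943798226796 242.19294372674386 [-0.00885568  0.          0.          0.          0.        ]
[[0.088, -0.996, 0.005, -0.026], [-0.972, -0.087, -0.22, 0.553], [0.22, 0.014, -0.975, 1.061], [0.0, 0.0, 0.0, 1.0]]
lamp [(0.86, 
[... 647 characters left out ...]
956e+00, -5.67228621e-02]), 'qvel': array([ 2.76932990e-04, -4.61190855e-04,  8.97694685e-04,  1.35191512e-03,
       -4.97502480e-06,  8.96417577e-04]), 'tau': array([-2.97304250e-03, -4.58419740e+01, -4.18064046e+01, -3.42453322e-04,
        7.12439069e-04,  2.08148003e-05]), 'tool_pos': array([0.20449996, 0.56408367, 0.22459532]), 'ee_rot': array([[-9.40133781e-01,  3.40805626e-01, -8.21351210e-06],
       [ 3.40805626e-01,  9.40133781e-01,  1.14522251e-06],
       [ 8.11209846e-06, -1.72254876e-06, -1.00000000e+00]]), 'contact_force': array([0.79450477, 0.2956739 , 0.67802221]), 'moment': array([-0.01492281, -0.06206345,  0.03046006]), 'grip_force': 0.0, 'grip_width': 0.0855585040279465}
```

Run:
```python
import cv2
a=cv2.imread("pics/scene0.png")[150:370,180:460]
b=cv2.imread("pics/top0.png")[150:350,180:460]
cv2.imwrite("pics/sc.png",cv2.resize(a,None,fx=2.7,fy=2.7,interpolation=cv2.INTER_CUBIC))
cv2.imwrite("pics/tc.png",cv2.resize(b,None,fx=2.8,fy=2.8,interpolation=cv2.INTER_CUBIC))
```

```text
(no output)
```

View pics/sc.png

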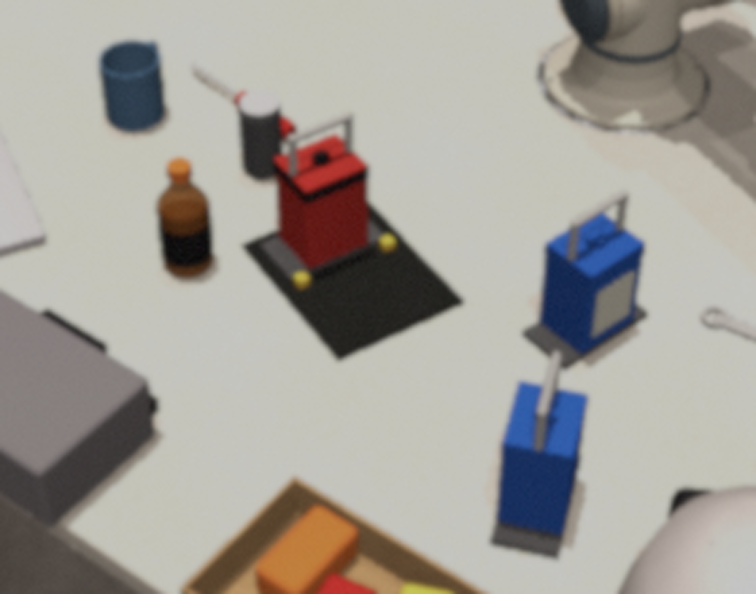

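View pics/tc.png

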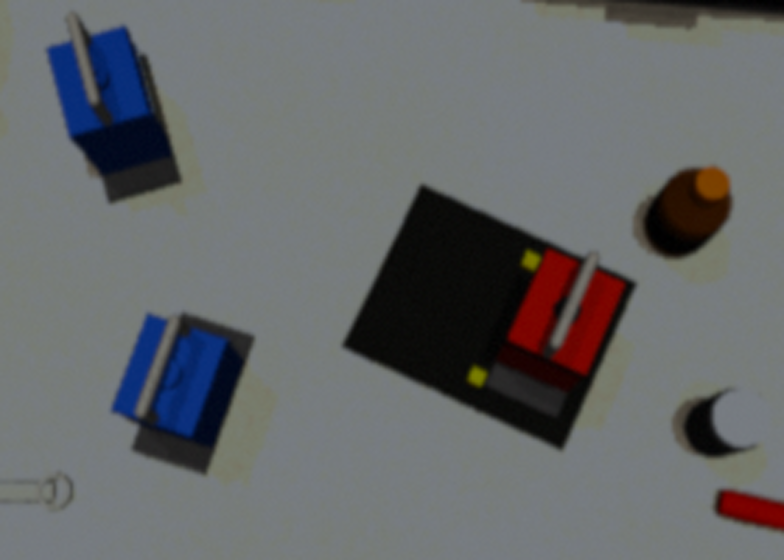

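Top view: the red lamp stands on the mat's right part (bar ends at crop (597,256) and (552,350)), with the yellow stops at (531,260) and (478,377). The fall zone to the left is clear. The can and bottle are on the far side. I'll fit poses from these points in both views.

```bash
cat > h.py <<'E'
import numpy as np,cv2
def proj(r,P):
    W=np.asarray(r["world_to_cam"]);K=np.array([[r["fx"],0,r["cx"]],[0,r["fy"],r["cy"]],[0,0,1.]])
    return cv2.projectPoints(np.asarray(P,float),cv2.Rodrigues(W[:3,:3])[0],W[:3,3],K,np.asarray(r["D"],float))[0][:,0]
def place(p,L,z0=0):
    c,s=np.cos(p[2]),np.sin(p[2]);L=np.asarray(L,float)
    return L@np.array([[c,s,0],[-s,c,0],[0,0,1]])+[p[0],p[1],z0]
E
python3 - <<'E'
from h import *
import pickle
from scipy.optimize import least_squares
d=pickle.load(open("d.pkl","rb"));T,S=d["top"],d["scene"]
t=lambda a:np.array(a)/2.8+[180,150]; s=lambda a:np.array(a)/2.7+[180,150]
# yellow blobs
for n,r in(("top",T),("scene",S)):
    h=cv2.cvtColor(r["image"],cv2.COLOR_RGB2HSV);m=cv2.inRange(h,(24,120,60),(36,255,255))
    k=cv2.connectedComponentsWithStats(m);print(n,[(k[2][i,4],k[3][i].round(1).tolist()) for i in range(1,k[0]) if k[2][i,4]>8])
# mat: corners (x,y,z=6)
MT=[(-.11,.085*-0+ .085*-1,.006),(.11,-.085,.006),(.11,.085,.006),(-.11,.085,.006)]
# mat -x ~ world +y: x axis = world -y, y axis = world +x ; image up=+x => y positive is up
Lt=[(-.11,.085,.006),(.11,.085,.006),(.11,-.085,.006),(-.11,-.085,.006)]; It=t([(422,185),(635,284),(563,448),(344,346)])
Ls=[(-.11,.085,.006),(-.11,-.085,.006),(.11,.085,.006)]; Is=s([(340,358),(462,299),(244,246)])
SL=[(.013,.059,.017),(.013,-.059,.017)]
It2=t([(531,260),(478,377)]);Is2=s([(302,279),(387,242)])
f=lambda p:np.r_[(proj(T,place(p,Lt+SL))-np.r_[It,It2]).ravel(),(proj(S,place(p,Ls+SL))-np.r_[Is,Is2]).ravel()]
q=least_squares(f,[.2,.5,-1.3],loss="soft_l1");m=q.x;print("mat",m.round(4),f(m).round(1))
# lamp
Bt=[(0,.037,.178),(0,-.037,.178),(-.035,-.042,.130),(.035,-.042,.130),(.035,.042,.13),(-.035,.042,.13)]
Jt=t([(597,256),(552,350),(508,344),(587,375),(629,282),(550,250)])
Bs=[(0,.037,.178),(0,-.037,.178),(-.035,.042,.13),(-.035,-.042,.13)];Js=s([(290,142),(351,119),(307,191),(367,167)])
g=lambda p:np.r_[(proj(T,place(p,Bt,.006))-Jt).ravel(),(proj(S,place(p,Bs,.006))-Js).ravel(),(p[2]-m[2])/.01]
q=least_squares(g,[m[0],m[1],m[2]],loss="soft_l1");l=q.x;print("lamp",l.round(4),g(l).round(1))
R=lambda p,v:place(p,[v])[0].round(4)
print("stop",R(m,(.02,0,.006)),"heel",R(l,(-.035,0,.006)),"heel in mat",(np.array([[np.cos(m[2]),np.sin(m[2])],[-np.sin(m[2]),np.cos(m[2])]])@(R(l,(-.035,0,0))[:2]-m[:2])).round(4))
print("tip dir",-np.cos(l[2]),-np.sin(l[2]))
np.save("pose.npy",[m,l])
E
```

```text
top [(np.int32(671), [228.6, 110.3]), (np.int32(32), [369.3, 242.5]), (np.int32(33), [350.0, 284.0])]
scene [(np.int32(24), [323.2, 238.4]), (np.int32(20), [291.1, 252.2]), (np.int32(744), [334.6, 384.3])]
mat [ 0.5201 -0.0581 -1.9202] [-0.9 -0.4  0.4 -0.9 -0.2  0.7 -1.1  0.3 -0.5  0.1 -0.5 -0.2 -0.9 -0.4
  0.5 -0.1 -1.6 -1.  -0.6 -1.  -0.4 -1.1]
lamp [ 0.5033 -0.1135 -1.9189] [-1.1  0.9  1.5 -2.3 -0.4 -1.4 -0.2  0.5 -0.8  0.6 -0.6 -0.6  0.1 -1.6
 -1.6 -1.4 -1.2 -0.6  0.1 -1.4  0.1]
stop [ 0.5133 -0.0769  0.006 ] heel [ 0.5152 -0.0806  0.006 ] heel in mat [0.0228 0.0031]
tip dir 0.34111338250805423 0.9400221594589746
```

Request:
step_arm(commands=[[[0,0,-1],0],[[-0.4,-0.4,-1],0],[[-0.8,-0.8,-1],0],[[-1,-1,0],0],[[-1,-1,0],0],[[-1,-1,0],0],[[-1,-1,0],0],[[-1,-1,0],0],[[-1,-1,0],0],[[-1,-1,0],0],[[-1,-1,0],0],[[-1,-1,0],0],[[-1,-1,0],0],[[-1,-1,0],0],[[-1,-1,0],0],[[-1,-1,0],0],[[-1,-1,0],0],[[-1,-1,0],0],[[-1,-1,0],0],[[-1,-1,0],0]], gripper=0.6)

```text
clock: 2.8
tool_pos: [0.4776, -0.0202, 0.2998]
ee_rot: [[-0.94, 0.341, 0.001], [0.341, 0.94, -0.0], [-0.001, 0.0, -1.0]]
contact_force: [0.7, 0.4, -0.4]
grip_width: 0.0511
grip_force: 0.0
```

Request:
step_arm(commands=[[[-0.5,-0.8,0],0],[[-0.6,-0.8,0.4],0],[[-0.6,-0.8,0.6],0],[[-0.5,-0.76,0.6],0],[[0,0,0.6],0],[[0,0,0.4],0],[[0,0,0],0]])

```text
clock: 3.5
tool_pos: [0.5014, -0.1115, 0.2329]
ee_rot: [[-0.94, 0.341, -0.003], [0.341, 0.94, 0.001], [0.003, -0.0, -1.0]]
contact_force: [-0.8, -0.7, -0.8]
grip_width: 0.0512
grip_force: 0.0
```

Run:
```python
from station import env
from h import *
for c,b in(("scene",(250,150,130,110)),("top",(310,190,130,110))):
    r=env.read_camera(c);im=r["image"][:,:,::-1].copy();x,y,w,h=b
    im=cv2.resize(im[y:y+h,x:x+w],None,fx=5,fy=5,interpolation=cv2.INTER_CUBIC)
    p=env.state()["tool_pos"]
    for dz,col in((-.025,(0,255,0)),(-.038,(255,255,0))):
        for sy in(-.0255,.0255):
            q=(proj(r,[p+np.array([.341*sy,.94*sy,dz])])[0]-[x-.5,y-.5])*5;cv2.circle(im,(int(q[0]),int(q[1])),3,col,-1)
    cv2.imwrite(f"pics/{c}1.png",im)
print(env.state()["tool_pos"],env.state()["contact_force"])
```

```text
[ 0.50197663 -0.11135246  0.23521529] [-0.20054883 -0.61263938 -0.68472791]
```

View pics/scene1.png

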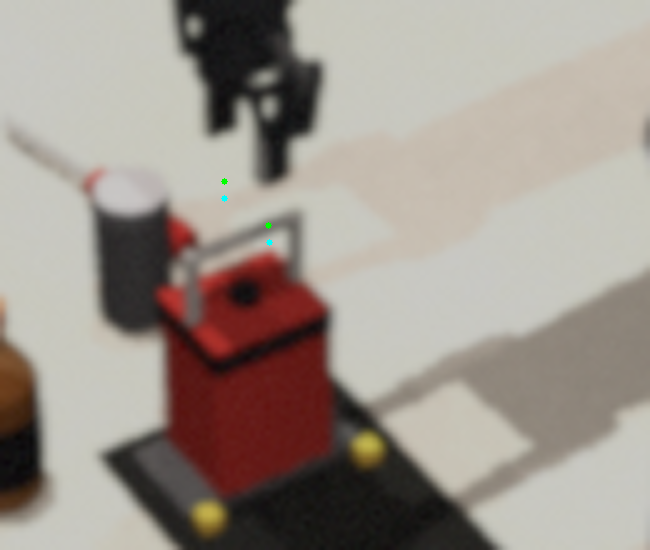

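View pics/top1.png

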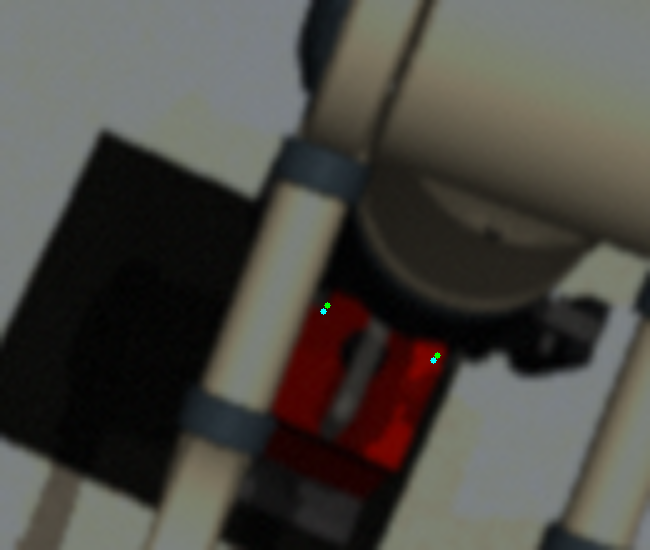

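Both views agree the xy alignment is right. The fingertips (scene crop (270,182) and (215,132)) sit about 35 mm higher than projected. I'll narrow the opening to its working value and check the tip height again.

Request:
step_arm(commands=[[[0,-0.06,0],0],[[0,0,0],0],[[0,0,0],0],[[0,0,0],0],[[0,0,0],0]], gripper=0.3)

```text
clock: 4.1
tool_pos: [0.5015, -0.1131, 0.2347]
ee_rot: [[-0.94, 0.341, 0.0], [0.341, 0.94, -0.0], [-0.0, 0.0, -1.0]]
contact_force: [-0.5, -0.1, -1.0]
grip_width: 0.0256
grip_force: 0.0
```

Run:
```python
from station import env
from h import *
r=env.read_camera("scene");im=r["image"][:,:,::-1].copy();x,y,w,h=(260,150,80,70)
im=cv2.resize(im[y:y+h,x:x+w],None,fx=8,fy=8,interpolation=cv2.INTER_CUBIC)
p=env.state()["tool_pos"]
for dz,col in((.03,(255,0,0)),(0.,(0,0,255)),(-.025,(0,255,0))):
    for sy in(-.013,.013):
        q=(proj(r,[p+np.array([.341*sy,.94*sy,dz])])[0]-[x-.5,y-.5])*8;cv2.circle(im,(int(q[0]),int(q[1])),3,col,-1)
cv2.imwrite("pics/scene2.png",im)
print(p,env.state()["contact_force"],env.state()["clock"])
```

```text
[ 0.50148208 -0.11311508  0.23465261] [ 0.1586082  -0.96419169  0.41999768] 4.15
```

View pics/scene2.png

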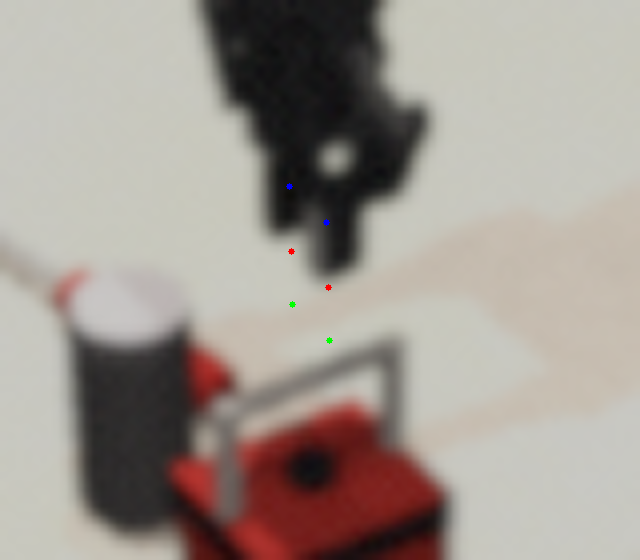

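Request:
step_arm(commands=[[[0,0,0.5],0],[[0,0,0.6],0],[[0,0,0.4],0],[[0,0,0.1],0],[[0,0,0],0]])

```text
clock: 4.65
tool_pos: [0.501, -0.1131, 0.1934]
ee_rot: [[-0.94, 0.341, -0.002], [0.341, 0.94, 0.001], [0.002, -0.0, -1.0]]
contact_force: [-0.5, -0.2, -0.4]
grip_width: 0.0259
grip_force: 0.0
```

Run:
```python
from station import env
from h import *
p=env.state()["tool_pos"];o=[]
for c,b in(("scene",(260,160,75,65)),("top",(340,205,75,65))):
    r=env.read_camera(c);im=r["image"][:,:,::-1].copy();x,y,w,h=b
    if c=="top": im=cv2.convertScaleAbs(im,alpha=1.7)
    im=cv2.resize(im[y:y+h,x:x+w],None,fx=5.3,fy=5.3,interpolation=cv2.INTER_CUBIC)
    for dz,col in((.0,(0,0,255)),(-.025,(0,255,0))):
        for sy in(-.013,.013):
            q=(proj(r,[p+np.array([.341*sy,.94*sy,dz])])[0]-[x-.5,y-.5])*5.3;cv2.circle(im,(int(q[0]),int(q[1])),2,col,-1)
    o.append(im)
cv2.imwrite("pics/both3.png",np.hstack(o))
print(p,env.state()["contact_force"],env.state()["clock"])
```

```text
[ 0.50102452 -0.11306443  0.19344528] [ 0.42867477 -0.29995905  0.58211592] 4.75
```

View pics/both3.png

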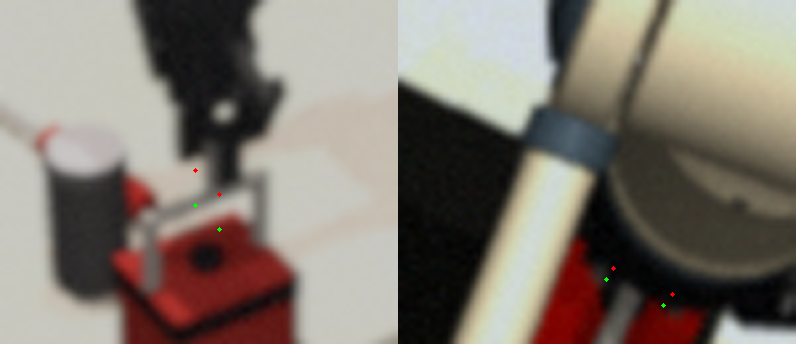

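Fingertips are at about TCP height (scene (225,190)), just above the bar and straddling it. I'll lower further, then push gently.

Request:
step_arm(commands=[[[0,0,0.4],0],[[0,0,0.4],0],[[0,0,0.15],0],[[0,0,0],0],[[0,0,0],0]])

```text
clock: 5.25
tool_pos: [0.5014, -0.1132, 0.1707]
ee_rot: [[-0.94, 0.341, -0.0], [0.341, 0.94, 0.0], [0.0, -0.0, -1.0]]
contact_force: [0.3, -0.3, -0.3]
grip_width: 0.0256
grip_force: 0.0
```

Run:
```python
from station import env
from h import *
p=env.state()["tool_pos"]
r=env.read_camera("scene");im=r["image"][:,:,::-1].copy();x,y,w,h=(270,165,60,50)
im=cv2.resize(im[y:y+h,x:x+w],None,fx=10,fy=10,interpolation=cv2.INTER_CUBIC)
l=np.load("pose.npy")[1]
for a in ((0,.037,.178),(0,-.037,.178)):
    q=(proj(r,place(l,[a],.006))[0]-[x-.5,y-.5])*10;cv2.circle(im,(int(q[0]),int(q[1])),3,(0,255,0),-1)
cv2.imwrite("pics/s4.png",im)
print(p,env.state()["contact_force"],env.state()["clock"])
```

```text
[ 0.50140577 -0.11315351  0.17071275] [-0.07285478 -0.38425322  0.09812889] 5.3
```

View pics/s4.png

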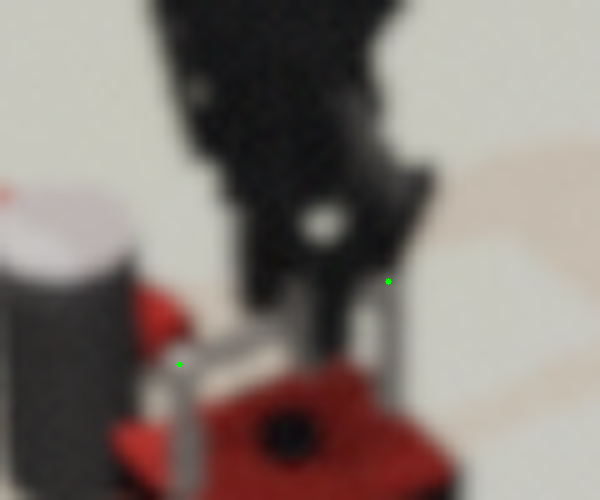

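The tips are now about 10 mm below the bar, one on each side. I'll go 6 mm deeper, narrow to a loose 17 mm cage, and start tipping.

Request:
step_arm(commands=[[[0,0,0.05],0],[[0,0,0.05],0],[[0,0,0.05],0],[[0,0,0.05],0],[[0,0,0.05],0],[[0,0.14,-0.01],0],[[0,0.14,-0.01],0],[[0,0.14,-0.01],0],[[0,0.14,-0.01],0],[[0,0.14,-0.01],0],[[0,0.14,-0.01],0],[[0,0.14,-0.01],0],[[0,0.14,-0.01],0]], gripper=0.2)

```text
clock: 6.6
tool_pos: [0.5111, -0.0865, 0.1666]
ee_rot: [[-0.94, 0.341, 0.0], [0.341, 0.94, 0.0], [-0.0, 0.0, -1.0]]
contact_force: [-0.4, -1.3, 0.4]
grip_width: 0.017
grip_force: 0.3
```

```bash
cat > st.py <<'E'
from station import env
import numpy as np
s=env.state();u=np.array([.341,.940,0]);p=s["tool_pos"]
print("t",s["clock"],"u mm",((p-[.5033,-.1135,0])@u*1e3).round(1),"x",((p-[.5033,-.1135,0])@[-.94,.341,0]*1e3).round(1),"z",(p[2]*1e3).round(1),"Fu",(s["contact_force"]@u).round(2),"Fz",s["contact_force"][2].round(2),"M",s["moment"].round(2),"w",s["grip_width"],s["grip_force"])
E
python3 st.py
```

```text
t 6.6 u mm 28.0 x 1.9 z 166.6 Fu -1.39 Fz 0.38 M [-0.13  0.06  0.04] w 0.017045594263203637 0.3418325912207365
```

Request:
step_arm(commands=[[[0,0.14,-0.01],0],[[0,0.14,-0.01],0],[[0,0.14,0],0],[[0,0.14,0],0],[[0,0.14,0],0],[[0,0.14,0.01],0],[[0,0.14,0.01],0],[[0,0.14,0.01],0],[[0,0.14,0.02],0],[[0,0.14,0.02],0],[[0,0.14,0.02],0],[[0,0.12,0.02],0],[[0,0.12,0.03],0],[[0,0.1,0.03],0],[[0,0.1,0.03],0],[[0,0.1,0.03],0]])

```text
clock: 8.2
tool_pos: [0.5288, -0.0378, 0.1612]
ee_rot: [[-0.94, 0.341, -0.0], [0.341, 0.94, 0.0], [0.0, -0.0, -1.0]]
contact_force: [0.0, -0.2, 0.0]
grip_width: 0.0172
grip_force: 0.1
```

```bash
python3 st.py
```

```text
t 8.2 u mm 79.9 x 1.9 z 161.2 Fu -0.21 Fz 0.03 M [-0.05  0.01  0.  ] w 0.01724178658778035 0.10488030267879367
```

Request:
step_arm(commands=[[[0,0.08,0.02],0],[[0,0.08,0.02],0],[[0,0.08,0.02],0],[[0,0.06,0.02],0],[[0,0.06,0.02],0],[[0,0.06,0.02],0],[[0,0.06,0.02],0],[[0,0.06,0.02],0],[[0,0.06,0.02],0],[[0,0.06,0.02],0],[[0,0.06,0.02],0],[[0,0.06,0.02],0]])

```text
clock: 9.4
tool_pos: [0.5354, -0.0195, 0.1553]
ee_rot: [[-0.94, 0.341, 0.0], [0.341, 0.94, 0.0], [-0.0, 0.0, -1.0]]
contact_force: [0.8, 0.1, 0.0]
grip_width: 0.0171
grip_force: 0.0
```

```bash
python3 st.py
```

```text
t 9.4 u mm 99.3 x 1.9 z 155.3 Fu 0.37 Fz 0.04 M [-0.02 -0.04 -0.07] w 0.017107748522590754 0.009524965134914964
```

Request:
step_arm(commands=[[[0,0.08,0.03],0],[[0,0.08,0.03],0],[[0,0.08,0.035],0],[[0,0.08,0.035],0],[[0,0.08,0.035],0],[[0,0.08,0.04],0],[[0,0.075,0.04],0],[[0,0.075,0.04],0],[[0,0.075,0.04],0],[[0,0.075,0.04],0],[[0,0.075,0.045],0],[[0,0.07,0.045],0],[[0,0.07,0.045],0],[[0,0.07,0.045],0],[[0,0.07,0.05],0],[[0,0.07,0.05],0],[[0,0.065,0.05],0]])

```text
clock: 11.1
tool_pos: [0.5462, 0.0104, 0.1378]
ee_rot: [[-0.94, 0.341, 0.0], [0.341, 0.94, 0.0], [-0.0, 0.0, -1.0]]
contact_force: [0.2, -0.1, -0.4]
grip_width: 0.0172
grip_force: 0.2
```

```bash
python3 st.py
```

```text
t 11.1 u mm 131.1 x 1.9 z 137.8 Fu -0.05 Fz -0.39 M [ 0.11 -0.07 -0.03] w 0.01719410043558975 0.22962561808526516
```

Request:
step_arm(commands=[[[0,0.072,0.05],0],[[0,0.072,0.05],0],[[0,0.072,0.052],0],[[0,0.072,0.054],0],[[0,0.07,0.055],0],[[0,0.07,0.056],0],[[0,0.07,0.058],0],[[0,0.068,0.06],0],[[0,0.068,0.06],0],[[0,0.066,0.062],0],[[0,0.066,0.064],0],[[0,0.065,0.066],0],[[0,0.064,0.067],0],[[0,0.062,0.068],0]])

```text
clock: 12.5
tool_pos: [0.5544, 0.0329, 0.1173]
ee_rot: [[-0.94, 0.341, 0.0], [0.341, 0.94, 0.0], [-0.0, 0.0, -1.0]]
contact_force: [-0.4, 1.2, -0.0]
grip_width: 0.0171
grip_force: 0.4
```

```bash
python3 st.py
python3 - <<'E'
from station import env
from h import *
r=env.read_camera("scene");im=r["image"][:,:,::-1].copy();x,y,w,h=(270,165,80,75)
im=cv2.resize(im[y:y+h,x:x+w],None,fx=8,fy=8,interpolation=cv2.INTER_CUBIC)
l=np.load("pose.npy")[1]
for a,col in((50,(0,255,0)),(55,(255,255,0)),(60,(255,0,255))):
    a=np.radians(a);c,s=np.cos(a),np.sin(a)
    for v in(.042,-.042):
        P=np.array([(-.035-(.178*s-.035*c),v*.88,.178*c+.035*s),(-.035-(.13*s-.07*c),v,.13*c+.07*s)])
        for q in (proj(r,place(l,P,.006))-[x-.5,y-.5])*8: cv2.circle(im,(int(q[0]),int(q[1])),3,col,-1)
cv2.imwrite("pics/s5.png",im)
E
```

```text
t 12.5 u mm 155.1 x 1.9 z 117.3 Fu 0.95 Fz -0.04 M [ 0.06 -0.1  -0.02] w 0.01710694776577774 0.40725586004555225
```

View pics/s5.png

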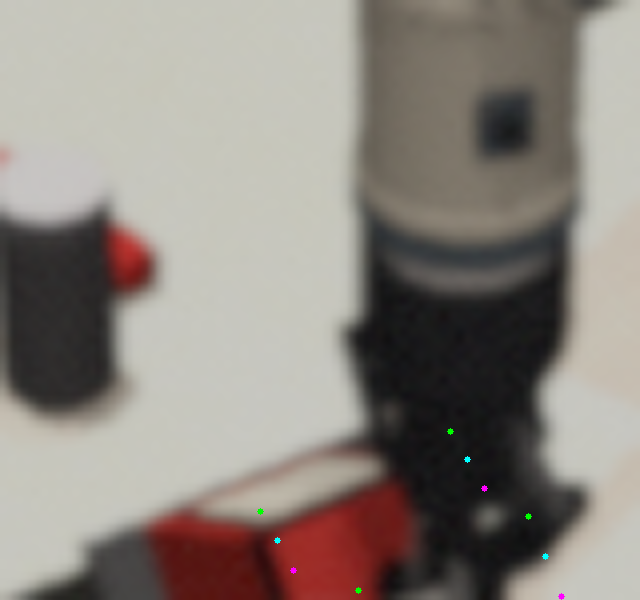

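The lamp is leaning with its lens facing up (near top corner at (265,530)), which matches about 53° and rests on the front finger. I'll keep following the arc.

Request:
step_arm(commands=[[[0,0.065,0.065],0],[[0,0.064,0.066],0],[[0,0.063,0.067],0],[[0,0.062,0.068],0],[[0,0.061,0.069],0],[[0,0.06,0.07],0],[[0,0.059,0.071],0],[[0,0.058,0.072],0],[[0,0.057,0.073],0],[[0,0.056,0.074],0],[[0,0.055,0.075],0],[[0,0.054,0.076],0]])

```text
clock: 13.75
tool_pos: [0.5605, 0.0496, 0.0961]
ee_rot: [[-0.94, 0.341, -0.0], [0.341, 0.94, 0.0], [0.0, 0.0, -1.0]]
contact_force: [0.4, 0.2, 0.1]
grip_width: 0.017
grip_force: 0.4
```

```bash
python3 st.py
```

```text
t 13.75 u mm 172.8 x 1.9 z 96.1 Fu 0.34 Fz 0.08 M [ 0.1  -0.1   0.03] w 0.01700132073662698 0.38046475499868393
```

Request:
step_arm(commands=[[[0,0.052,0.074],0],[[0,0.051,0.075],0],[[0,0.05,0.076],0],[[0,0.049,0.077],0],[[0,0.048,0.078],0],[[0,0.047,0.078],0],[[0,0.046,0.079],0],[[0,0.045,0.079],0],[[0,0.044,0.08],0],[[0,0.043,0.08],0],[[0,0.042,0.081],0],[[0,0.041,0.082],0],[[0,0.04,0.083],0],[[0,0.039,0.083],0],[[0,0.038,0.083],0]])

```text
clock: 15.25
tool_pos: [0.5662, 0.0655, 0.0664]
ee_rot: [[-0.94, 0.341, 0.0], [0.341, 0.94, 0.0], [-0.0, 0.0, -1.0]]
contact_force: [-0.3, 2.3, -1.3]
grip_width: 0.017
grip_force: 0.7
```

```bash
python3 st.py
python3 - <<'E'
from station import env
from h import *
r=env.read_camera("scene");im=r["image"][:,:,::-1].copy();x,y,w,h=(270,195,80,70)
im=cv2.resize(im[y:y+h,x:x+w],None,fx=8,fy=8,interpolation=cv2.INTER_CUBIC)
l=np.load("pose.npy")[1]
for a,col in((70,(0,255,0)),(75,(255,255,0)),(80,(255,0,255))):
    a=np.radians(a);c,s=np.cos(a),np.sin(a)
    for v in(.042,-.042):
        P=np.array([(-.031-(.178*s-.035*c),v*.88,.178*c+.035*s),(-.031-(.13*s-.07*c),v,.13*c+.07*s)])
        for q in (proj(r,place(l,P,.006))-[x-.5,y-.5])*8: cv2.circle(im,(int(q[0]),int(q[1])),3,col,-1)
cv2.imwrite("pics/s6.png",im)
E
```

```text
t 15.25 u mm 189.7 x 1.9 z 66.4 Fu 2.05 Fz -1.25 M [ 0.17 -0.16 -0.01] w 0.017002032409638376 0.6704089790582657
```

View pics/s6.png

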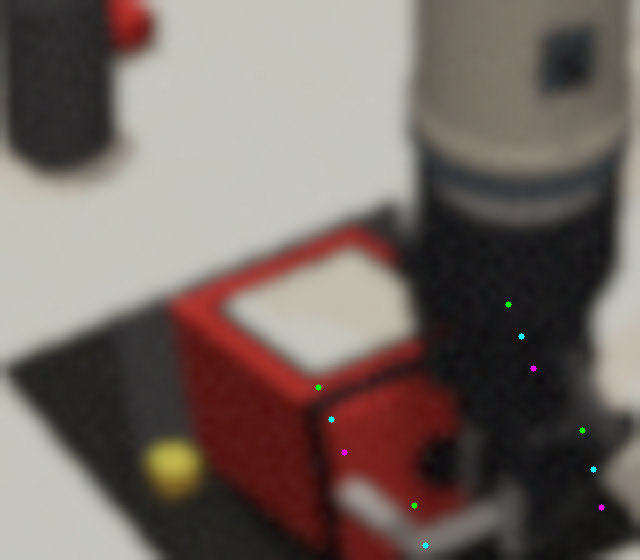

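Near corner (322,405) and bar end (425,545) put the lamp at about 74°, resting on the front finger with roughly 2 N. I'll continue more slowly.

Request:
step_arm(commands=[[[0,0.032,0.072],0],[[0,0.031,0.072],0],[[0,0.03,0.072],0],[[0,0.03,0.072],0],[[0,0.029,0.072],0],[[0,0.028,0.072],0],[[0,0.027,0.072],0],[[0,0.026,0.072],0],[[0,0.024,0.068],0],[[0,0.023,0.068],0]])

```text
clock: 16.3
tool_pos: [0.5686, 0.0721, 0.0486]
ee_rot: [[-0.94, 0.341, -0.0], [0.341, 0.94, 0.0], [0.0, 0.0, -1.0]]
contact_force: [0.4, 2.4, -0.4]
grip_width: 0.0174
grip_force: 1.2
```

```bash
python3 st.py
```

```text
t 16.3 u mm 196.7 x 1.9 z 48.6 Fu 2.36 Fz -0.41 M [ 0.35 -0.15 -0.07] w 0.017401062190057055 1.1590972915291786
```

Request:
step_arm(commands=[[[0,0.02,0.052],0],[[0,0.019,0.052],0],[[0,0.018,0.052],0],[[0,0.018,0.052],0],[[0,0.017,0.052],0],[[0,0.016,0.052],0],[[0,0.016,0.052],0],[[0,0.015,0.052],0]])

```text
clock: 17.1
tool_pos: [0.5697, 0.0752, 0.0382]
ee_rot: [[-0.94, 0.341, -0.0], [0.341, 0.94, -0.0], [0.0, -0.0, -1.0]]
contact_force: [0.6, 1.8, -0.1]
grip_width: 0.0174
grip_force: 0.9
```

```bash
python3 st.py
```

```text
t 17.1 u mm 200.0 x 1.9 z 38.2 Fu 1.88 Fz -0.14 M [ 0.28 -0.08 -0.02] w 0.017391211904911427 0.8843823149800301
```

Request:
step_arm(commands=[[[0,0.014,0.042],0],[[0,0.013,0.042],0],[[0,0.012,0.042],0],[[0,0.012,0.042],0],[[0,0.011,0.042],0],[[0,0.01,0.042],0],[[0,0.01,0.042],0],[[0,0.009,0.042],0]])

```text
clock: 17.9
tool_pos: [0.5705, 0.0774, 0.0298]
ee_rot: [[-0.94, 0.341, -0.0], [0.341, 0.94, 0.0], [0.0, -0.0, -1.0]]
contact_force: [-0.1, 1.6, -1.6]
grip_width: 0.0175
grip_force: 0.7
```

```bash
python3 st.py
```

```text
t 17.9 u mm 202.3 x 1.9 z 29.8 Fu 1.43 Fz -1.6 M [ 0.2  -0.07 -0.03] w 0.017501436297173007 0.7467410713434219
```

Request:
step_arm(commands=[[[0,0.008,0.04],0],[[0,0.007,0.04],0],[[0,0.006,0.04],0],[[0,0.005,0.04],0],[[0,0.004,0.04],0],[[0,0.003,0.04],0],[[0,0.002,0.04],0],[[0,0.001,0.04],0],[[0,0,0.04],0]])

```text
clock: 18.8
tool_pos: [0.571, 0.0782, 0.0212]
ee_rot: [[-0.94, 0.341, 0.0], [0.341, 0.94, -0.0], [-0.0, 0.0, -1.0]]
contact_force: [-0.4, 2.3, 2.7]
grip_width: 0.0172
grip_force: 0.9
```

```bash
python3 st.py
python3 - <<'E'
from station import env
from h import *
r=env.read_camera("scene");im=r["image"][:,:,::-1].copy();x,y,w,h=(270,195,90,75)
im=cv2.resize(im[y:y+h,x:x+w],None,fx=8,fy=8,interpolation=cv2.INTER_CUBIC)
m=np.load("pose.npy")[0]
# lying lamp at stops: heel at mat x=.028; lens face z=.076
P=[(.028-a,v,.006+z) for a,v,z in((.13,.042,.07),(.13,-.042,.07),(.008,.042,.07),(.178,.037,.035),(.178,-.037,.035),(0,.066,.07),(.0,-.066,.07),(.13,.042,0))]
for q in (proj(r,place(m,P))-[x-.5,y-.5])*8: cv2.circle(im,(int(q[0]),int(q[1])),3,(0,255,0),-1)
cv2.imwrite("pics/s7.png",im)
E
```

```text
t 18.8 u mm 203.2 x 1.7 z 21.2 Fu 2.01 Fz 2.67 M [ 0.29 -0.06  0.03] w 0.017165024074191928 0.888356901705265
```

View pics/s7.png

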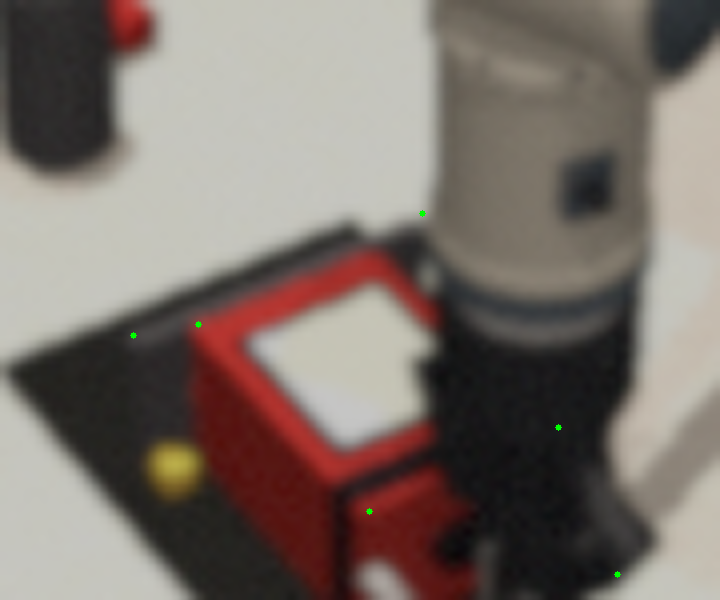

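The lamp is nearly flat with its lens up. The foot edge (133,335) and rear body corner (198,324) match the at-stops prediction, and the near top corner looks within about 3° of flat. The tool now feels an upward force, so I'll back the front finger off in sub-millimetre steps and use the force to tell whether it has landed.

Request:
step_arm(commands=[[[0,0.012,0],0],[[0,0,0],0]])

```text
clock: 19.05
tool_pos: [0.571, 0.0782, 0.0211]
ee_rot: [[-0.94, 0.341, 0.0], [0.341, 0.94, -0.0], [-0.0, -0.0, -1.0]]
contact_force: [-0.0, 0.8, -0.6]
grip_width: 0.0173
grip_force: 0.4
```

```bash
python3 st.py
```

```text
t 19.05 u mm 203.3 x 1.7 z 21.1 Fu 0.76 Fz -0.62 M [ 0.11 -0.02  0.02] w 0.017253867736134677 0.3547291271388531
```

Request:
step_arm(commands=[[[0,0.012,0],0],[[0,0,0],0]])

```text
clock: 19.25
tool_pos: [0.5709, 0.0785, 0.0209]
ee_rot: [[-0.94, 0.341, -0.0], [0.341, 0.94, -0.0], [0.0, -0.001, -1.0]]
contact_force: [0.8, -0.3, 0.1]
grip_width: 0.0172
grip_force: 0.0
```

```bash
python3 st.py
```

```text
t 19.25 u mm 203.5 x 1.9 z 20.9 Fu -0.05 Fz 0.07 M [-0.03 -0.02  0.05] w 0.017244617863998918 0.0
```

Force and pad contact dropped to zero without a jolt, so the lamp has landed. The bar is within about 1 mm of where it should be with the foot at the stops. I'll check with a very gentle nudge from the inner finger.

Request:
step_arm(commands=[[[0,0.04,0],0],[[0,0.04,0],0],[[0,0.04,0],0],[[0,0.04,0],0],[[0,0.04,0],0],[[0,0.04,0],0],[[0,0.02,0],0],[[0,0,0],0]])

```text
clock: 20.05
tool_pos: [0.5732, 0.0849, 0.0209]
ee_rot: [[-0.94, 0.341, -0.0], [0.341, 0.94, -0.0], [0.0, -0.0, -1.0]]
contact_force: [0.5, -0.2, -0.2]
grip_width: 0.0171
grip_force: 0.0
```

```bash
python3 st.py
```

```text
t 20.05 u mm 210.3 x 1.9 z 20.9 Fu -0.05 Fz -0.16 M [ 0.05 -0.01 -0.  ] w 0.017099282497598657 0.009213456069119275
```

Request:
step_arm(commands=[[[0,0.03,0],0],[[0,0,0],0]])

```text
clock: 20.25
tool_pos: [0.5733, 0.0851, 0.0209]
ee_rot: [[-0.94, 0.341, -0.001], [0.341, 0.94, -0.001], [0.0, -0.001, -1.0]]
contact_force: [-1.7, -2.0, 0.5]
grip_width: 0.0173
grip_force: 1.5
```

```bash
python3 st.py
```

```text
t 20.25 u mm 210.5 x 1.9 z 20.9 Fu -2.44 Fz 0.47 M [-0.47  0.19 -0.07] w 0.01726268263430585 1.478843316435814
```

Request:
step_arm(commands=[[[0,0.02,0],0],[[0,0,0],0]])

```text
clock: 20.45
tool_pos: [0.5736, 0.0857, 0.021]
ee_rot: [[-0.94, 0.341, -0.0], [0.341, 0.94, -0.001], [-0.0, -0.001, -1.0]]
contact_force: [-0.8, -2.9, 1.4]
grip_width: 0.0173
grip_force: 1.7
```

```bash
python3 st.py
```

```text
t 20.45 u mm 211.2 x 1.8 z 21.0 Fu -3.02 Fz 1.38 M [-0.54  0.15  0.  ] w 0.017292100082805628 1.6704682633280754
```

Request:
step_arm(commands=[[[0,0.02,0],0],[[0,0.02,0],0],[[0,0,0],0]])

```text
clock: 20.75
tool_pos: [0.5737, 0.0859, 0.0209]
ee_rot: [[-0.94, 0.341, -0.001], [0.341, 0.94, -0.002], [0.0, -0.002, -1.0]]
contact_force: [-2.0, -6.1, 1.8]
grip_width: 0.0167
grip_force: 3.4
```

```bash
python3 st.py
```

```text
t 20.75 u mm 211.4 x 1.8 z 20.9 Fu -6.46 Fz 1.75 M [-1.03  0.43 -0.01] w 0.016737763993762384 3.4427236765623093
```

That's firm against the stops: 6.5 N with no further travel. Now I'll centre the fingers and withdraw straight up.

Request:
step_arm(commands=[[[0,-0.06,0],0],[[0,-0.06,0],0],[[0,-0.05,0],0],[[0,0,0],0],[[0,0,-0.1],0],[[0,0,-0.2],0],[[0,0,-0.3],0],[[0,0,-0.4],0],[[0,0,-0.6],0],[[0,0,-0.8],0],[[0,0,-1],0],[[0,0,-1],0],[[0,0,-1],0],[[0,0,-1],0],[[0,0,-1],0],[[0,0,-1],0]])

```text
clock: 22.35
tool_pos: [0.5725, 0.083, 0.2337]
ee_rot: [[-0.94, 0.341, 0.002], [0.341, 0.94, 0.0], [-0.002, 0.001, -1.0]]
contact_force: [0.1, 0.2, -0.8]
grip_width: 0.0173
grip_force: 0.0
```

```bash
python3 st.py
```

```text
t 22.35 u mm 208.3 x 2.0 z 233.7 Fu 0.22 Fz -0.8 M [ 0.02  0.03 -0.04] w 0.017333850682312642 0.0
```

Request:
step_arm(commands=[[[0,0.4,-0.6],0],[[0,0.6,-0.6],0],[[0,0.8,0],0],[[0,0.8,0],0],[[0,0.8,0],0],[[0,0.4,0],0],[[0,0,0],0]])

```text
clock: 23.05
tool_pos: [0.6049, 0.1738, 0.26]
ee_rot: [[-0.941, 0.339, -0.001], [0.339, 0.941, -0.0], [0.001, -0.001, -1.0]]
contact_force: [-0.5, -0.8, -0.3]
grip_width: 0.0173
grip_force: 0.0
```

```bash
python3 - <<'E'
from station import env
from h import *
from scipy.optimize import minimize
m=np.load("pose.npy")[0];R={c:env.read_camera(c) for c in("scene","top")};M={}
for c,r in R.items():
    h=cv2.cvtColor(r["image"],cv2.COLOR_RGB2HSV);k=cv2.inRange(h,(0,110,30),(9,255,255))|cv2.inRange(h,(172,110,30),(180,255,255))
    q=proj(r,[[*place(m,[(-.04,0,.04)])[0]]])[0];w=np.zeros_like(k);x,y=int(q[0]),int(q[1]);w[y-45:y+45,x-45:x+45]=1;k=k*w
    k=cv2.morphologyEx(k,cv2.MORPH_CLOSE,np.ones((3,3)));n,L,S,_=cv2.connectedComponentsWithStats(k);j=1+np.argmax(S[1:,4])
    cs=cv2.findContours((L==j).astype(np.uint8),0,1)[0];b=np.zeros_like(k);cv2.drawContours(b,cs,-1,1,-1);M[c]=b;print(c,b.sum())
B=np.array([(x,y,z) for x in(-.035,.035) for y in(-.042,.042) for z in(.008,.13)])
def iou(p):
    a=p[1];c,s=np.cos(a),np.sin(a);X=B[:,0]+.035;Z=B[:,2];o=[]
    P=np.c_[p[0]+X*c-Z*s,B[:,1]+p[2],.006+X*s+Z*c]
    cy,sy=np.cos(p[3]),np.sin(p[3]);P[:,:2]=(P[:,:2]-[p[0],p[2]])@np.array([[cy,sy],[-sy,cy]])+[p[0],p[2]]
    for n,r in R.items():
        H=cv2.convexHull((proj(r,place(m,P))*16).astype(np.int32));I=np.zeros((480,640),np.uint8);cv2.fillConvexPoly(I,H,1,shift=4)
        o.append((I&M[n]).sum()/(I|M[n]).sum())
    return o
for th in(80,85,87,90,93):
    q=minimize(lambda p:-sum(iou([p[0],np.radians(th),p[1],p[2]])),[.028,0,0],method="Nelder-Mead",options=dict(initial_simplex=[[.028,0,0],[.034,0,0],[.028,.005,0],[.028,0,.06]]))
    print(th,q.x.round(4),np.round(iou([q.x[0],np.radians(th),q.x[1],q.x[2]]),3))
for l in("drink_can","coffee_bottle"):
    print(l,[np.round(x["box"]).tolist() for x in env.cut_out(l,"scene")])
E
python3 st.py
```

```text
scene 1455
top 1588
80 [ 0.0167  0.0089 -0.0236] [0.875 0.754]
85 [0.0213 0.0074 0.0045] [0.908 0.78 ]
87 [ 0.0247  0.0046 -0.0212] [0.919 0.786]
90 [ 0.0284  0.0051 -0.0007] [0.914 0.792]
93 [ 0.0315  0.0037 -0.0127] [0.91  0.764]
drink_can [[276.0, 201.0, 20.0, 38.0]]
coffee_bottle [[248.0, 233.0, 21.0, 41.0]]
t 23.25 u mm 302.6 x 1.8 z 261.1 Fu 0.01 Fz 0.46 M [0.01 0.01 0.03] w 0.01755862172895761 0.0
```

The fit gives about 90°, heel at 28.4 mm (28 expected when at the stops), and yaw near 0. The bystanders haven't moved and the hand is clear, so I'm handing in.

```bash
python3 -c "
from station import env
print(env.job_done())"
```

```text
the job is handed in; nothing more can be done
None
```

The red lamp is lying flat along the mat, lens up and foot against the stops, after open fingertips guided it down to a soft landing; the can and bottle did not move, the hand is clear, and I handed the job in at about 23 s (no verdict shown).

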